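# Strap down a sprung rod and hold it at its length mark

## Robot

A 6-joint arm with a two-finger parallel gripper is mounted at the origin on a cart in front of the work surface, level with it; the furniture and walls round the work are solid. World frame = base frame: x ahead of the robot, y to its left, z up, the work surface at z = 0. Lengths are in m, angles in rad, forces in N, time in s.
With the tool pointing down it reaches from about 0.275 to 0.725 m from the base axis. Payload 5.6 kg.
Tool frame: the origin (TCP) lies at the very end of the fingers, on their centre line; the grasp point (between the pads) lies env.pinch_z behind it (env.pinch_z is the distance from the TCP to the grasp point, in m); z points along the fingers, y is the line along which they close (so a half turn about z gives the same grasp; the last joint's range is limited). The gripper opens to 85 mm and grips with 20 to 120 N. Pads are 22 mm wide; open, the fingers measure 114 mm over their backs; the gripper's body (76 mm by 85 mm) begins 54 mm behind the grasp point. The pads swing forward as they close: fully open they stand 13 mm farther back than shut.
Start: joints at [-0.913, 0.255, 0.108, 0, -1.424, -0.285], TCP at [0.2, -0.512, 0.231] pointing down, gripper open.
Joint ranges: [-2.95, 2.95], [-1.21, 1.97], [-1.09, 1.5], [-2.87, 1.71], [-2.94, -0.07], [-3.05, 3.05]. Speed limits (rad/s): [2.57, 2.57, 3.14, 3.14, 3.14, 3.14].

## Interface

Orientations are given as a unit quaternion [w, x, y, z].
In Python, from bench import env gives the robot as it stands.
- The arm moves only by the tool move_arm, never from a script. Its argument "steps" is a list of rows, each a list of 7 numbers: the turn, a rotation vector about the world's x, y, z in degrees, then the shift along the world's x, y, z in cm, then the opening, from 0 (shut) to 1 (fully open). A call has 1 to 12 rows; each row is the pose to reach, as a shift and turn from the pose commanded when the call began; what a row does not reach only later rows make up. A row lasts 1/8 s, in which the tool goes at most 62.5 mm and 10.7 degrees, less where a joint would pass 70% of its speed; a pose out of reach is approached as far as the arm can. A call with a gripper value outside its range is refused whole. The fingers move at their own pace and stop on an object; the grip force is fixed at half the most. Time passes only in rows, so rows that repeat a pose let the fingers close. It gives the time, the measured TCP pose, the force, the opening and the grip force at its end, in the units of the state.
- env.sense(): the state, without advancing time (a new reading comes with each control period).
- env.capture(name): name is "scene" or "top" or "wrist"; returns the picture (420x560x3 uint8, red, green, blue); there is no depth.
- env.calibration(name): a dict with "fx", "fy", "cx", "cy" (pixels), "extrinsics" (4x4, takes a point from world to camera coordinates). Camera axes: x right, y down, z forward; pixel columns grow to the right and rows downward; lengths in m; the calibration is good to about 2 mm. A picture is of the moment at which its call begins: read the wrist's pose just before it. calibration takes no time and is no camera call; for the wrist camera it gives the pose at the moment of the call.
- env.finish_job(): hands the job in; it is judged then, once.
Trained networks look in the newest picture that a camera, given by its name, has taken for a name from the list of things; names that differ only in an ending like _2 or _b are one class to them, and where a whole thing is asked for, a point or a joint stands for the part that bears it (a point fixed in the world has none). Each returns a list of dicts, best first, with "conf" (0 to 1); they miss things now and then, are a little off and sometimes report something else, mostly with a low value. They report only what shows in the picture. A call takes as long as a camera call.
- env.boxes_of(camera, query): "bbox" ([left, top, width, height] in pixels, round what is visible of it).
The state is a dict: "clock": time; "joints": joint angles; "qd": joint speeds; "tau": joint torques, N m; "tool_pos": TCP position; "orientation": TCP orientation; "wrist_force": force on the tool from outside, world axes, zero at the start; "moment": the same for the moment, N m; "gripper_width": opening from 0.0 (shut) to 1.0 (fully open); "finger_force": force on a finger pad.
Only numpy, scipy, OpenCV 4.12 (cv2) and the standard library are available. Lean on these libraries where they do the work, as an engineer would, in place of code of your own. Each camera call takes 0.05 s, during which the arm holds its last target. There are 200 camera calls.

## Task

Press the two blue hinged straps down over the barrel until each snaps and stays fully shut, and only then take the black upright knob and pull the rod out of the barrel, against its spring, until the red band on the rod stands right beside the tip of the yellow pointer. Finish while holding the rod there: keep the knob gripped and do not let it spring back. Do not shift the yellow pointer, and leave the other things on the bench where they are.

Things in the scene. Friction and masses are not known exactly. Their poses are not given: they have to be found in the camera images.
- cradle: Grey base plate 310 x 110 x 10 mm, fixed to the bench; origin under its centre, on the bench top. x: the way the rod is pulled out (roughly to the robot's right); y: away from the robot; z up. An aluminium barrel (28 mm thick, end nuts 31 mm) lies along x on two saddles: axis at y = +22 mm, 50 mm above the bench, from x = -148 to its mouth at x = 0.
- strap_front (a joint): Opening angle (rad) of the blue strap nearer the barrel's mouth: 0 = shut, at a hard stop; 1.3 = fully open. Starts at 0.6 to 1.0. Stiff hinge with a light opening spring: let go before the detent, it stands or creeps open. Between 0.25 and 0.15 it pushes a sprung nose aside (some 7 N on the tab); then it snaps shut and stays (under 0.06).
- strap_rear (a joint): The same for the other blue strap, 70 mm farther from the mouth.
- strap_front_tab (a point): Centre of the upper face of the front strap's press tab (flat, 22 mm along the barrel, 26 mm across, 4 mm thick, at the strap's free end on the robot's side). It swings about the hinge line, 66 mm away from it across the barrel; shut, it lies at x = -40, y = -18, z = 52 mm in the cradle frame.
- strap_rear_tab (a point): The same point of the rear strap; shut, it lies at x = -110, y = -18, z = 52 mm in the cradle frame.
- strap_front_hinge (a point): Middle of the front strap's hinge line, which runs along the cradle's x at y = +48, z = 50 mm, on the side away from the robot.
- strap_rear_hinge (a point): The same of the rear strap.
- rod_travel (a joint): How far the rod is pulled out (m): 0 = home, 0.085 = stop. The spring pulls it home with 3.3 N at 0, growing by 1.1 N per 10 mm.
- rod: The sprung rod (steel, 12 mm) with its red band and its knob; origin on the rod's axis, at the barrel's mouth when home; x as the cradle's x.
- rod_knob (a point): Centre of the top of the black upright knob on the rod's outer end: a round post 20 mm in diameter, free to be gripped over its upper 45 mm, its top 110 mm above the bench; with the rod home it stands 60 mm outside the barrel's mouth.
- rod_band (a point): Centre of the red band on the 12 mm steel rod, 10 mm long and 15 mm thick, on the axis, 45 mm nearer the barrel than the knob.
- index (a joint): Position (m) of the yellow pointer along its scale bar, 0.035 to 0.065: equal to the rod travel (rod_travel) at which the band stands beside the pointer tip. Stiff, to be left alone.
- index_tip (a point): Tip of the yellow pointer, on the robot's side of the rod, 11 mm from the rod axis, about 47 mm above the bench; it rises to 49 mm at most. Its x axis is the cradle's x.
- tape_roll: Bystander, loose: roll of tan tape lying flat, 91 mm across, 19 mm high; origin under its centre.
- timer: Bystander, loose: white timer, 62 x 62 x 21 mm; origin under its centre.
- marker: Bystander, loose: marker pen with a blue cap, lying, 130 mm long; origin under its centre.
- screwdriver: Bystander, loose: yellow-handled screwdriver, lying, 206 mm long; origin under its centre.

How it is judged:
On the way, in this order (a step that is already met when the one before it is completed fails the run):
1. both straps are snapped fully shut (value of joint each of strap_front, strap_rear below 0.06 rad), for 0.3 s.
2. the knob is held by the fingers with the red band beside the pointer (all of step 1 and x of rod_band in the frame of index_tip between -0.005 and 0.005 m and contact force between the fingers and rod above 2 N and velocity of joint rod_travel between -0.01 and 0.01 m/s), for 0.3 s.
At the end, for the whole second after the job is handed in: Both straps read under 0.06 rad, the red band's centre is within 5 mm of the pointer along the rod, the rod is still (under 10 mm/s), and the fingers are on the rod or its knob with over 2 N (all of step 2); the arm keeps its last pose, push and grip.
It fails at once if the rod is pulled out more than 10 mm while a strap is open (value of joint rod_travel above 0.01 m and value of joint any of strap_front, strap_rear above 0.15 rad).
It fails at once if the yellow pointer is shifted by more than 4 mm (distance of index_tip from where it was at the start of the episode above 0.004 m).
It fails at once if a bystander is shifted by more than 20 mm (distance of any of tape_roll, timer, marker, screwdriver from where it was at the start of the episode above 0.02 m).
It also fails if it takes over 48 s, if anything falls off the work surface, if the arm or the gripper's body presses on something with over 40 N, if the wrist force passes 120 N, or if a joint passes its speed limit or range.

## Working session

There is one attempt and no reset: what is moved stays moved. The work goes in short steps, Python scripts to look and compute and a tool call to move; the robot and the scene stay as the last step left them, time stands still between calls to the robot, and variables do not carry over. Pictures are saved under pics/ and viewed, at most 10 in all, crops included, and the job is handed in when it is done.

Besides the shell and the picture viewer there is one more tool, called after "Request:" as name([rows], argument=value, ...), one row to a line, values as JSON. move_arm: Moves the arm, as the interface text tells. Its arguments: {"type":"object","properties":{"steps":{"type":"array","items":{"type":"array","items":{"type":"number"}}}},"required":["steps"]}

```bash
mkdir -p pics; cat > h.py <<'E'
from bench import env
import numpy as np, cv2
def snap(c,f):
    im=env.capture(c); cv2.imwrite('pics/'+f,cv2.cvtColor(im,cv2.COLOR_RGB2BGR)); return im
def P(c,cal=None):
    k=cal or env.calibration(c); return np.array([[k['fx'],0,k['cx']],[0,k['fy'],k['cy']],[0,0,1]])@np.array(k['extrinsics'])[:3]
def proj(p,X): 
    q=p@np.append(X,1); return q[:2]/q[2]
def tri(ps,uv):
    A=[]
    for p,(u,v) in zip(ps,uv): A+= [u*p[2]-p[0], v*p[2]-p[1]]
    A=np.array(A); return np.linalg.lstsq(A[:,:3],-A[:,3],rcond=None)[0]
E
python3 - <<'E'
from h import *
np.set_printoptions(precision=4,suppress=True)
a=snap('scene','s0.png');b=snap('top','t0.png')
cv2.imwrite('pics/a.png',np.hstack([cv2.imread('pics/s0.png')[:, :]]))
for c in ('scene','top'):
    for q in ('cradle','strap_front','strap_rear','strap_front_tab','rod_knob','rod_band','index_tip','rod','tape_roll','timer','marker','screwdriver'):
        r=env.boxes_of(c,q); print(c,q,[(np.round(d['bbox']).tolist(),round(d['conf'],2)) for d in r[:2]])
    k=env.calibration(c); print(k['fx'],np.array(k['extrinsics']))
s=env.sense(); print(s['clock'],s['tool_pos'],s['orientation'],env.pinch_z,s['wrist_force'])
E
```

```text
scene cradle [([225.0, 191.0, 99.0, 71.0], 0.74), ([278.0, 188.0, 12.0, 22.0], 0.56)]
scene strap_front [([255.0, 206.0, 15.0, 14.0], 0.44)]
scene strap_rear [([235.0, 216.0, 17.0, 14.0], 0.48), ([272.0, 189.0, 22.0, 26.0], 0.34)]
scene strap_front_tab [([255.0, 203.0, 14.0, 17.0], 0.56)]
scene rod_knob [([288.0, 209.0, 7.0, 10.0], 0.71), ([275.0, 189.0, 18.0, 26.0], 0.65)]
scene rod_band [([278.0, 189.0, 12.0, 25.0], 0.66), ([232.0, 216.0, 20.0, 15.0], 0.3)]
scene index_tip []
scene rod [([272.0, 190.0, 19.0, 24.0], 0.48)]
scene tape_roll [([157.0, 247.0, 34.0, 28.0], 0.74)]
scene timer [([140.0, 274.0, 24.0, 24.0], 0.57)]
scene marker [([235.0, 217.0, 18.0, 17.0], 0.74), ([172.0, 289.0, 42.0, 30.0], 0.5)]
scene screwdriver []
445.60468754106716 [[-0.501  -0.8654  0.006   0.2636]
 [-0.6193  0.3537 -0.701   0.359 ]
 [ 0.6045 -0.3549 -0.7132  1.0595]
 [ 0.      0.      0.      1.    ]]
top cradle [([230.0, 178.0, 114.0, 56.0], 0.92)]
top strap_front [([265.0, 186.0, 13.0, 18.0], 0.66)]
top strap_rear [([241.0, 188.0, 8.0, 25.0], 0.58), ([286.0, 186.0, 29.0, 13.0], 0.36)]
top strap_front_tab [([271.0, 188.0, 5.0, 20.0], 0.67), ([241.0, 192.0, 10.0, 20.0], 0.53)]
top rod_knob [([287.0, 187.0, 24.0, 13.0], 0.51)]
top rod_band [([286.0, 183.0, 24.0, 15.0], 0.61), ([238.0, 191.0, 16.0, 17.0], 0.38)]
top index_tip [([305.0, 197.0, 6.0, 13.0], 0.38)]
top rod [([287.0, 186.0, 30.0, 13.0], 0.72)]
top tape_roll [([156.0, 175.0, 33.0, 30.0], 0.78), ([227.0, 178.0, 117.0, 55.0], 0.43)]
top timer []
top marker [([143.0, 240.0, 50.0, 18.0], 0.7), ([287.0, 185.0, 28.0, 12.0], 0.5)]
top screwdriver [([395.0, 216.0, 57.0, 53.0], 0.71)]
394.4061045642555 [[ 0.0111 -0.9999  0.0072  0.0151]
 [-0.9942 -0.0118 -0.1068  0.5069]
 [ 0.1069 -0.0059 -0.9942  1.053 ]
 [ 0.      0.      0.      1.    ]]
1.3 [ 0.2003 -0.5122  0.2313] [-0.     -0.1853  0.9827  0.    ] 0.0187 [ 0.0005 -0.1828 -0.0611]
```

View pics/s0.png

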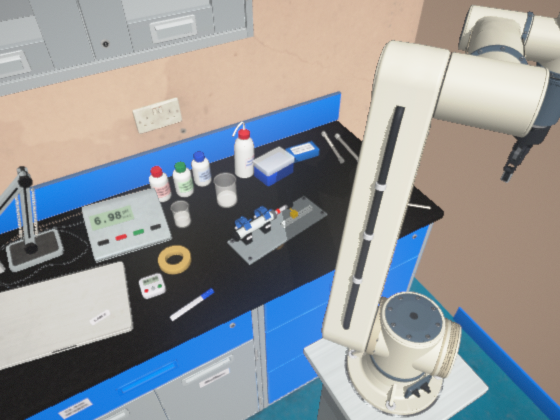

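View pics/t0.png

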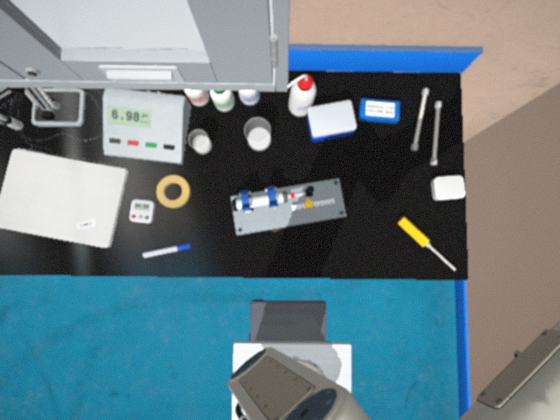

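The scene shows the cradle at about (277,228) in "scene" and (287,206) in "top". Its mouth points right, the straps stand at about (245,200) and (270,197), and the knob is near (309,191). I'll go closer with the wrist camera.

```bash
python3 - <<'E'
from h import *
from scipy.spatial.transform import Rotation as R
np.set_printoptions(precision=4,suppress=True)
s=env.sense();k=env.calibration('wrist');E=np.array(k['extrinsics']);C=np.linalg.inv(E)
q=s['orientation'];T=np.eye(4);T[:3,:3]=R.from_quat([q[1],q[2],q[3],q[0]]).as_matrix();T[:3,3]=s['tool_pos']
print(np.linalg.inv(T)@C,k['fx'],k['cx']); 
p=P('top')
for n,uv,z in (('ctr',(287,206),.01),('knob',(309,190),.11),('Lf',(241,192),.09)):
    A=np.column_stack([p[:,0],p[:,1],-np.array([*uv,1])]);x=np.linalg.solve(A,-p[:,2]*z-p[:,3]);print(n,x[:2])
E
```

```text
[[-0.0001 -0.9552 -0.2961  0.075 ]
 [ 1.     -0.0001  0.     -0.0005]
 [-0.0001 -0.2961  0.9552 -0.1436]
 [ 0.      0.      0.      1.    ]] 317.00807773857787 276.51972233691123
ctr [0.5223 0.0173]
knob [ 0.5519 -0.0372]
Lf [0.5478 0.1376]
```

Request:
move_arm([
  [0, 0, -2, 4, 5, 0, 0],
  [0, 0, -4, 7, 10, 0, 0],
  [0, 0, -6, 11, 15, 1, 0],
  [0, 0, -8, 15, 20, 1, 0],
  [0, 0, -10, 19, 25, 1, 0],
  [0, 0, -12, 23, 30, 1, 0],
  [0, 0, -14, 27, 35, 1, 0],
  [0, 0, -14, 31, 40, 1, 0],
  [0, 0, -14, 36, 46, 1, 0],
  [0, 0, -14, 36, 46, 1, 0],
  [0, 0, -14, 36, 46, 1, 0],
])

```text
clock: 2.68
tool_pos: [0.5611, -0.0506, 0.2404]
orientation: [-0.001, -0.065, 0.998, 0.0]
wrist_force: [0.1, -1.0, -1.2]
gripper_width: -0.002
finger_force: 0.0
```

```bash
python3 - <<'E'
from h import *
import pickle
k=env.calibration('wrist'); snap('wrist','w1.png'); pickle.dump(P('wrist',k),open('w1.pkl','wb'))
s=env.sense(); print(s['clock'],s['tool_pos'],np.round(s['joints'],2))
cv2.imwrite('pics/w1v.png',cv2.resize(cv2.imread('pics/w1.png'),(800,600),interpolation=2))
E
```

```text
2.725 [ 0.56051328 -0.05165685  0.24080429] [ 0.19  0.28  0.16  0.   -1.46 -1.63]
```

Request:
move_arm([
  [0, 0, 0, 0, 6, 0, 0],
  [0, 0, 0, 0, 12, 0, 0],
  [0, 0, 0, 0, 12, 0, 0],
  [0, 0, 0, 0, 12, 0, 0],
])

```text
clock: 3.22
tool_pos: [0.5601, 0.067, 0.2417]
orientation: [0.0, -0.064, 0.998, -0.0]
wrist_force: [-0.1, -0.7, 0.4]
gripper_width: 0.001
finger_force: 0.0
```

```bash
python3 - <<'E'
from h import *
import pickle
k=env.calibration('wrist'); snap('wrist','w2.png'); pickle.dump(P('wrist',k),open('w2.pkl','wb'))
s=env.sense(); print(s['clock'],s['tool_pos'],np.round(s['joints'],2))
cv2.imwrite('pics/w2v.png',cv2.resize(cv2.imread('pics/w2.png'),(800,600),interpolation=2))
E
```

```text
3.275 [0.56016653 0.06652431 0.24165724] [ 0.4   0.28  0.17  0.   -1.46 -1.84]
```

View pics/w1v.png

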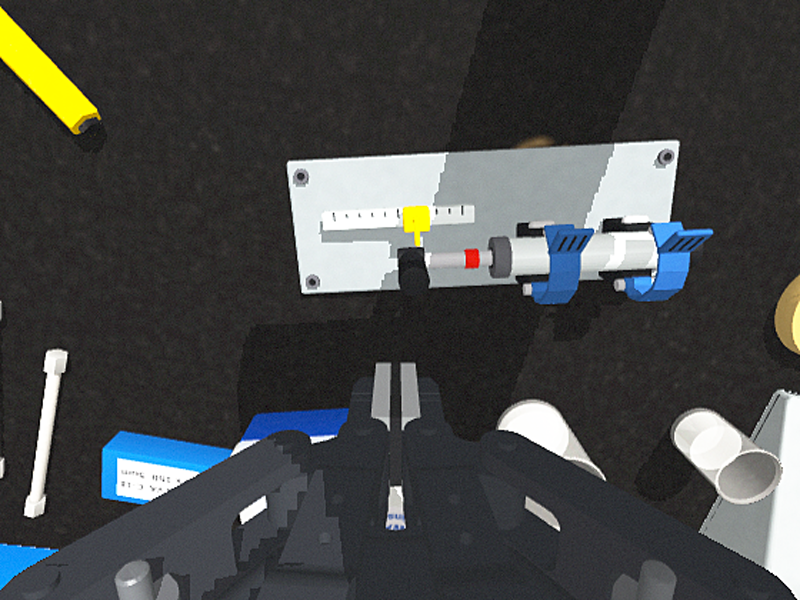

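View pics/w2v.png

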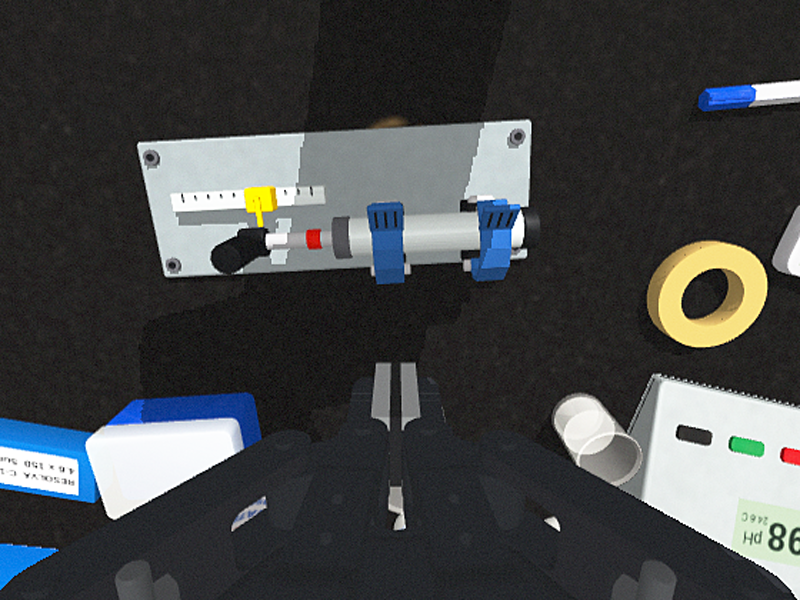

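Both views show the plate, knob top (V1 ≈(413,275), V2 ≈(226,258)), band (472,258)/(314,239), pointer tip (418,246)/(260,226), front tab (570,240)/(386,216) and rear tab (688,240)/(498,217). All of these are in the 800x600 enlargements.

```bash
cat > fit.py <<'E'
from h import *
import pickle
from scipy.optimize import least_squares
np.set_printoptions(precision=4,suppress=True)
ps=[pickle.load(open(f'w{i}.pkl','rb')) for i in (1,2)]
D=dict(s1=((301,177),(152,158)),s2=((313,282),(173,266)),s3=((666,157),(517,136)),knob=((413,275),(226,258)),band=((472,258),(314,239)),
 tip=((418,246),(260,226)),ft=((570,240),(386,216)),rt=((688,240),(498,217)))
for k in D: D[k]=[np.array(u)*.7 for u in D[k]]
X={k:tri(ps,v) for k,v in D.items()}
for k in X: print(k,X[k],[np.round(proj(p,X[k])-u,1) for p,u in zip(ps,D[k])])
c1=dict(cn1=((288,160),(138,143)),cn2=((302,294),(165,277)),cn3=((680,140),(530,120)))
for k in c1: D[k]=[np.array(u)*.7 for u in c1[k]]
def model(t):
    x,y,a,z,q,sf,sr=t; ex=np.array([np.cos(a),np.sin(a),0]);ey=np.array([-np.sin(a),np.cos(a),0])
    def f(u,v,w): return np.array([x,y,z])+ex*u+ey*v+np.array([0,0,w])
    tab=lambda u,s:f(u,.048-.066*np.cos(s)+.002*np.sin(s),.050+.066*np.sin(s)+.002*np.cos(s))
    return f,dict(cn1=f(.155,-.055,.01),cn2=f(.155,.055,.01),cn3=f(-.155,-.055,.01),knob=f(.06,.022,.11),band=f(.015,.022,.05),
      tip=f(q+.015,.011,.047),ft=tab(-.04,sf),rt=tab(-.11,sr))
def res(t):
    m=model(t)[1]; return np.concatenate([proj(p,m[k])-u for k in m for p,u in zip(ps,D[k])])
r=least_squares(res,[.52,.02,-1.45,0,.05,.8,.8],loss='soft_l1')
if __name__=='__main__':
    print('pose',r.x,np.degrees(r.x[2])); m=model(r.x)[1]
    for k in m: print(k,m[k],[np.round(proj(p,m[k])-u,1) for p,u in zip(ps,D[k])])
    f=model(r.x)[0]; print('shut tabs',f(-.04,-.018,.052),f(-.11,-.018,.052))
E
python3 fit.py
```

```text
s1 [ 0.5089 -0.1332  0.0112] [array([ 0. , -0.1]), array([-0. ,  0.1])]
s2 [ 0.5933 -0.1165  0.0146] [array([-0. ,  0.3]), array([ 0. , -0.3])]
s3 [0.4566 0.1479 0.0145] [array([ 0. , -0.2]), array([-0. ,  0.2])]
knob [ 0.5557 -0.0404  0.1065] [array([-0.2,  2. ]), array([ 0.2, -2. ])]
band [0.5483 0.005  0.0536] [array([-0. ,  0.2]), array([ 0. , -0.2])]
tip [ 0.5448 -0.0358  0.0501] [array([ 0. , -0.1]), array([-0. ,  0.1])]
ft [0.52   0.0557 0.0981] [array([ 0. , -0.2]), array([-0. ,  0.2])]
rt [0.5101 0.1229 0.1088] [array([-0.1,  0.5]), array([ 0.1, -0.5])]
pose [ 0.5245  0.016  -1.3903 -0.0014  0.0402  0.7894  0.8606] -79.65616050850477
cn1 [ 0.4982 -0.1464  0.0086] [array([-1.4,  0.4]), array([-1.2, -0.9])]
cn2 [ 0.6065 -0.1266  0.0086] [array([-0.5, -0.2]), array([-0.2,  0.3])]
cn3 [0.4426 0.1586 0.0086] [array([ 0.3, -0. ]), array([ 1.6, -0.3])]
knob [ 0.5569 -0.0391  0.1086] [array([1.1, 4.1]), array([0.8, 0.1])]
band [0.5489 0.0052 0.0486] [array([-0.7, -0.2]), array([ 1. , -0.4])]
tip [ 0.5453 -0.0364  0.0456] [array([-0.7, -0.5]), array([ 0.7, -0.1])]
ft [0.5202 0.0559 0.0968] [array([-0.3, -0.2]), array([0.2, 0.3])]
rt [0.5111 0.1254 0.0999] [array([-3.9,  0.4]), array([ 0.4, -0.1])]
shut tabs [0.4996 0.0521 0.0506] [0.4871 0.121  0.0506]
```

Request:
move_arm([
  [0, 0, 3, -2.2, -0.5, -5.8, 0],
  [0, 0, 3, -4.3, -1.1, -11.4, 0],
  [0, 0, 3, -4.3, -1.1, -12.6, 0],
  [0, 0, 3, -4.3, -1.1, -13.6, 0],
  [0, 0, 3, -4.8, -1.2, -14.1, 0],
  [0, 0, 3, -5.4, -1.3, -14.6, 0],
  [0, 0, 3, -5.6, -1.3, -15.1, 0],
  [0, 0, 3, -5.9, -1.4, -15.6, 0],
  [0, 0, 3, -6.1, -1.4, -16.1, 0],
  [0, 0, 3, -6.2, -1.5, -16.6, 0],
])

```text
clock: 4.53
tool_pos: [0.498, 0.0529, 0.0749]
orientation: [-0.0, -0.09, 0.996, 0.0]
wrist_force: [-0.9, 1.4, 1.5]
gripper_width: 0.002
finger_force: 0.9
```

Request:
move_arm([
  [0, 0, 0, -0.1, 0, -0.5, 0],
  [0, 0, 0, -0.2, 0, -1, 0],
  [0, 0, 0, -0.2, 0, -1.5, 0],
  [0, 0, 0, -0.3, 0, -2.0, 0],
  [0, 0, 0, -0.3, 0, -2.4, 0],
  [0, 0, 0, -0.3, 0, -2.4, 0],
])

```text
clock: 5.28
tool_pos: [0.4956, 0.0528, 0.0516]
orientation: [0.0, -0.09, 0.996, -0.0]
wrist_force: [-2.7, -0.2, 5.8]
gripper_width: -0.003
finger_force: 3.2
```

Request:
move_arm([
  [0, 0, 0, 0, 0, -0.2, 0],
  [0, 0, 0, 0, 0, -0.4, 0],
  [0, 0, 0, 0, 0, -0.4, 0],
])

```text
clock: 5.65
tool_pos: [0.4957, 0.0527, 0.0501]
orientation: [0.001, -0.091, 0.996, -0.0]
wrist_force: [-11.0, 0.6, 26.3]
gripper_width: 0.001
finger_force: 13.3
```

Request:
move_arm([
  [0, 0, 0, 0, 0, 5, 0],
  [0, 0, 0, 0.3, 0.5, 9, 0],
  [0, 0, 0, 1, 4, 9.2, 0],
  [0, 0, 0, 1.7, 7.4, 8.8, 0],
  [0, 0, 0, 1.6, 7.4, 7.5, 0],
  [0, 0, 0, 1.4, 7.3, 6.8, 0],
  [0, 0, 0, 1.1, 7.3, 6.1, 0],
  [0, 0, 0, 0.4, 7.1, 5.4, 0],
  [0, 0, 0, -0.2, 7, 4.8, 0],
  [0, 0, 0, -0.5, 6.9, 4.3, 0],
  [0, 0, 0, -0.7, 6.9, 3.8, 0],
  [0, 0, 0, -1, 6.9, 2.8, 0],
])

```text
clock: 7.15
tool_pos: [0.4854, 0.1216, 0.075]
orientation: [0.0, -0.09, 0.996, -0.0]
wrist_force: [-1.3, -0.9, 2.4]
gripper_width: -0.002
finger_force: 1.0
```

Request:
move_arm([
  [0, 0, 0, -0.1, 0, -0.5, 0],
  [0, 0, 0, -0.2, 0, -1, 0],
  [0, 0, 0, -0.3, 0, -1.5, 0],
  [0, 0, 0, -0.3, 0, -2.0, 0],
  [0, 0, 0, -0.3, 0, -2.4, 0],
  [0, 0, 0, -0.3, 0, -2.8, 0],
  [0, 0, 0, -0.3, 0, -2.8, 0],
])

```text
clock: 8.02
tool_pos: [0.4825, 0.1219, 0.05]
orientation: [0.001, -0.091, 0.996, -0.0]
wrist_force: [-11.9, -1.0, 26.8]
gripper_width: -0.0
finger_force: 13.7
```

Request:
move_arm([
  [0, 0, 0, 0, 0, 5, 0],
  [0, 0, 0, 1, 0, 11, 0],
  [0, 0, 0, 4, -5, 14, 0.6],
  [0, 0, 0, 7.5, -10, 17, 0.6],
  [0, 0, 0, 7.5, -12, 18, 0.6],
  [0, 0, 0, 7.5, -12, 18, 0.6],
])

```text
clock: 8.78
tool_pos: [0.5586, 0.0005, 0.2278]
orientation: [0.001, -0.089, 0.996, 0.0]
wrist_force: [-0.5, 0.7, 0.0]
gripper_width: 0.596
finger_force: 0.0
```

```bash
python3 - <<'E'
from h import *
from fit import r,model
import pickle
k=env.calibration('wrist'); snap('wrist','w3.png'); p=P('wrist',k); pickle.dump(p,open('w3.pkl','wb'))
s=env.sense(); print(s['clock'],s['tool_pos'],np.round(s['joints'],2))
t=r.x.copy(); t[5:]=0; m=model(t)[1]
im=cv2.imread('pics/w3.png')[100:310,100:460]; im=cv2.resize(im,(800,467),interpolation=2)
for q in m:
    u=(proj(p,m[q])-[100,100])*800/360; print(q,u.round()); cv2.drawMarker(im,tuple(int(v) for v in u),(255,0,255),1,8)
cv2.imwrite('pics/w3v.png',im)
E
```

```text
s1 [ 0.5089 -0.1332  0.0112] [array([ 0. , -0.1]), array([-0. ,  0.1])]
s2 [ 0.5933 -0.1165  0.0146] [array([-0. ,  0.3]), array([ 0. , -0.3])]
s3 [0.4566 0.1479 0.0145] [array([ 0. , -0.2]), array([-0. ,  0.2])]
knob [ 0.5557 -0.0404  0.1065] [array([-0.2,  2. ]), array([ 0.2, -2. ])]
band [0.5483 0.005  0.0536] [array([-0. ,  0.2]), array([ 0. , -0.2])]
tip [ 0.5448 -0.0358  0.0501] [array([ 0. , -0.1]), array([-0. ,  0.1])]
ft [0.52   0.0557 0.0981] [array([ 0. , -0.2]), array([-0. ,  0.2])]
rt [0.5101 0.1229 0.1088] [array([-0.1,  0.5]), array([ 0.1, -0.5])]
8.825 [0.5578 0.0015 0.2269] [ 0.28  0.27  0.12 -0.   -1.42 -1.67]
cn1 [118.   3.]
cn2 [143. 221.]
cn3 [755.   2.]
knob [293. 207.]
band [407. 175.]
tip [320. 150.]
ft [531.  87.]
rt [688.  87.]
```

View pics/w3v.png

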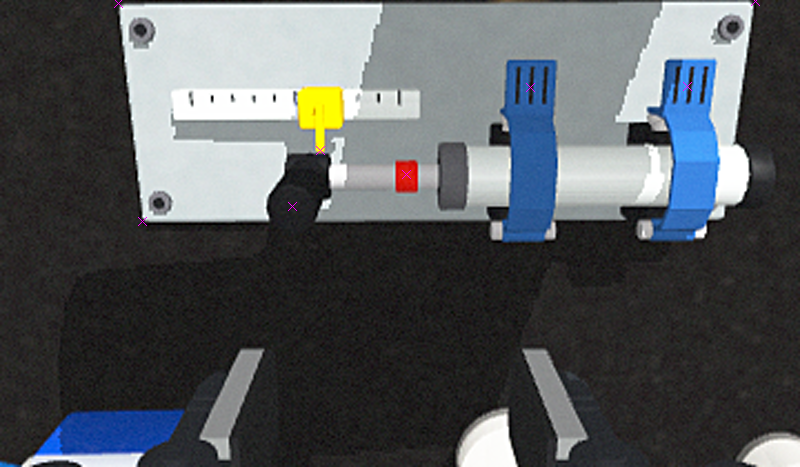

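The straps are shut: the tabs at (531,87) and (688,87) sit exactly on the predicted shut points. The knob top is at (293,207), as modelled. Next I grasp the knob.

Request:
move_arm([
  [0, 0, 0, 0, -4, -4, 0.6],
  [0, 0, 0, 0, -4, -9, 0.6],
  [0, 0, 0, 0, -4, -12.5, 0.6],
  [0, 0, 0, 0, -4, -15.5, 0.6],
  [0, 0, 0, 0, -4, -15.5, 0.6],
  [0, 0, 0, 0, -4, -15.5, 0],
  [0, 0, 0, 0, -4, -15.5, 0],
  [0, 0, 0, 0, -4, -15.5, 0],
  [0, 0, 0, 0, -4, -15.5, 0],
  [0, 0, 0, 0, -4, -15.5, 0],
])

```text
clock: 10.07
tool_pos: [0.5587, -0.039, 0.0742]
orientation: [0.002, -0.09, 0.996, -0.001]
wrist_force: [0.6, -5.8, 3.7]
gripper_width: 0.215
finger_force: 58.8
```

Request:
move_arm([
  [0, 0, 0, 0.1, -0.7, 0, 0],
  [0, 0, 0, 0.2, -1.3, 0, 0],
  [0, 0, 0, 0.4, -2, 0, 0],
  [0, 0, 0, 0.5, -2.7, 0, 0],
  [0, 0, 0, 0.6, -3.3, 0, 0],
  [0, 0, 0, 0.7, -3.9, 0, 0],
  [0, 0, 0, 0.7, -3.9, 0, 0],
  [0, 0, 0, 0.7, -3.9, 0, 0],
])

```text
clock: 11.08
tool_pos: [0.5654, -0.0753, 0.074]
orientation: [0.002, -0.09, 0.996, 0.001]
wrist_force: [-2.0, 6.9, 8.2]
gripper_width: 0.217
finger_force: 59.4
```

```bash
python3 - <<'E'
from h import *
from fit import r,model
f=model(r.x)[0]
k=env.calibration('wrist'); snap('wrist','w4.png'); p=P('wrist',k)
s=env.sense(); print(s['clock'],s['tool_pos'],s['wrist_force'],s['finger_force'])
im=cv2.imread('pics/w4.png')
for nm,X in (('tip',f(.0552,.011,.047)),('band',f(.0552,.022,.05)),('knob',f(.1,.022,.11)),('tab',f(-.04,-.018,.052))): 
    u=proj(p,X);print(nm,u); cv2.drawMarker(im,tuple(int(v) for v in u),(255,0,255),1,6)
cv2.imwrite('pics/w4v.png',cv2.resize(im,(800,600),interpolation=2))
a=snap('top','t4.png');snap('scene','s4.png')
b=np.vstack([cv2.resize(cv2.imread('pics/t4.png')[170:245,225:350],(750,300*3//2),interpolation=2)]);cv2.imwrite('pics/t4v.png',b)
E
```

```text
s1 [ 0.5089 -0.1332  0.0112] [array([ 0. , -0.1]), array([-0. ,  0.1])]
s2 [ 0.5933 -0.1165  0.0146] [array([-0. ,  0.3]), array([ 0. , -0.3])]
s3 [0.4566 0.1479 0.0145] [array([ 0. , -0.2]), array([-0. ,  0.2])]
knob [ 0.5557 -0.0404  0.1065] [array([-0.2,  2. ]), array([ 0.2, -2. ])]
band [0.5483 0.005  0.0536] [array([-0. ,  0.2]), array([ 0. , -0.2])]
tip [ 0.5448 -0.0358  0.0501] [array([ 0. , -0.1]), array([-0. ,  0.1])]
ft [0.52   0.0557 0.0981] [array([ 0. , -0.2]), array([-0. ,  0.2])]
rt [0.5101 0.1229 0.1088] [array([-0.1,  0.5]), array([ 0.1, -0.5])]
11.125 [ 0.5654 -0.0753  0.074 ] [-2.2234  6.5619  7.5891] 59.39570585265756
tip [349.8282 224.7507]
band [349.6576 244.4344]
knob [270.4672 305.3489]
tab [533.659  176.8879]
```

View pics/w4v.png

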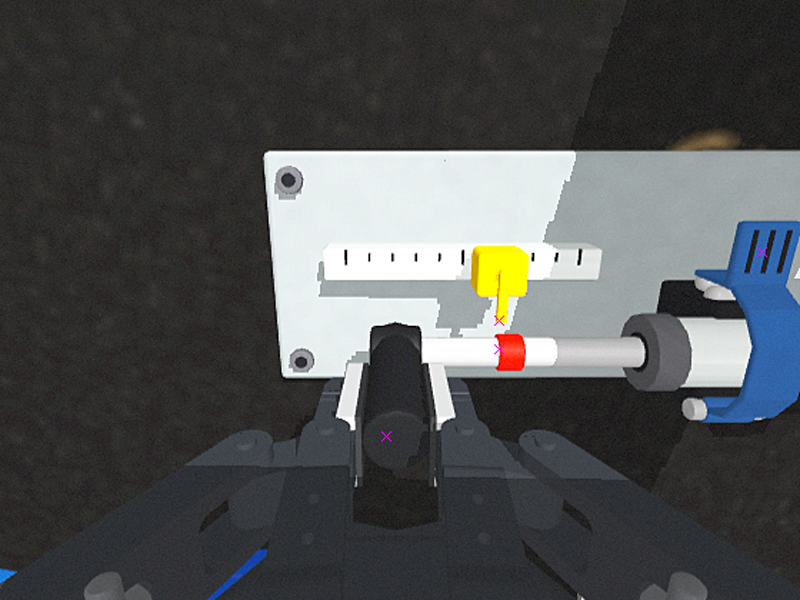

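The pointer tip is at about (502,318) and the band centre at (511,352), so the rod is roughly 3 mm short. I'll pull it a little more.

Request:
move_arm([
  [0, 0, 0, 0, -0.2, 0, 0],
  [0, 0, 0, 0.1, -0.3, 0, 0],
  [0, 0, 0, 0.1, -0.3, 0, 0],
  [0, 0, 0, 0.1, -0.3, 0, 0],
])

```text
clock: 11.72
tool_pos: [0.5659, -0.0782, 0.074]
orientation: [0.001, -0.09, 0.996, 0.001]
wrist_force: [-3.1, 6.8, 8.6]
gripper_width: 0.217
finger_force: 59.6
```

```bash
python3 - <<'E'
from h import *
snap('wrist','w5.png'); s=env.sense(); print(s['clock'],s['tool_pos'],s['wrist_force'],s['finger_force'])
im=cv2.imread('pics/w5.png'); cv2.imwrite('pics/w5v.png',cv2.resize(im[160:270,300:440],(763,600),interpolation=2))
h=cv2.cvtColor(im,cv2.COLOR_BGR2HSV)
red=((h[...,0]<8)|(h[...,0]>172))&(h[...,1]>150)&(h[...,2]>90); red[:,:300]=0
yel=(abs(h[...,0].astype(int)-28)<6)&(h[...,1]>150); 
print('red',np.argwhere(red).mean(0),red.sum())
for y in range(204,228,2): print(y,np.flatnonzero(yel[y,300:420])[[0,-1]]+300 if yel[y,300:420].any() else None)
E
```

```text
11.775 [ 0.56591027 -0.07820239  0.07399695] [-2.46160585  8.20851673  8.67117705] 59.544351437455134
red [246.48806941 357.47071584] 461
204 [339 373]
206 [340 372]
208 [354 360]
210 [354 360]
212 [354 360]
214 [354 360]
216 [354 359]
218 [353 359]
220 [352 359]
222 [353 359]
224 [353 359]
226 None
```

View pics/w5v.png

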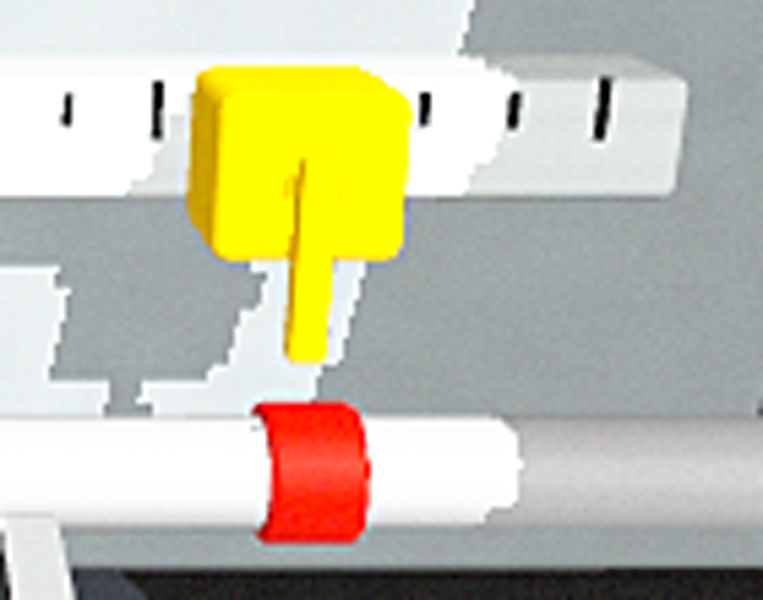

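The band centre (357.5) and the pointer tip (356) agree to within 1 mm. I'll hold briefly and hand in.

Request:
move_arm([
  [0, 0, 0, 0, 0, 0, 0],
  [0, 0, 0, 0, 0, 0, 0],
  [0, 0, 0, 0, 0, 0, 0],
  [0, 0, 0, 0, 0, 0, 0],
])

```text
clock: 12.28
tool_pos: [0.5659, -0.0782, 0.074]
orientation: [0.001, -0.09, 0.996, 0.001]
wrist_force: [-3.3, 7.0, 8.1]
gripper_width: 0.218
finger_force: 59.5
```

```bash
python3 -c "
from bench import env
s=env.sense();print(s['tool_pos'],s['finger_force']);print(env.finish_job())"
```

```text
[ 0.56592497 -0.07819676  0.07401654] 59.53668700924709
the job is handed in; nothing more can be done
None
```

I handed the job in at about 12 s with both straps snapped shut and the knob still gripped at about 60 N. The red band was within about 1 mm of the pointer tip by the wrist camera; the hand-in returned no verdict.

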